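# Load a ceramic-ball bed and inspect it under the loupe

## Task

Tip all five ceramic balls out of the scoop through the blue funnel into the glass tube, without touching the balls, and set the empty scoop back upright on the bench. Then take the loupe by its handle to inspect the bed: hold it level and still, clear of the stand, straight above the middle of the funnel, with the lens at its focal height, marked by the red collar on the stand's rod. Finish while holding it there; leave the red collar and the other things on the bench where they are.

Things in the scene. Friction and masses are not known exactly. Their poses are not given: they have to be found in the camera images.
- stand: fixed retort stand. Origin on the bench right under the upright axis of tube and funnel; x points to its steel rod (13 mm thick, 462 high), 130 mm from that axis, on the side away from the robot. Base plate x -60..160, y -60..60, 12 mm high. Clamped glass tube: 47 mm inside, rim 102 mm above the bench. Bosses on the rod at 72 and 129 mm height reach 20 mm out, thumbscrews 40 mm to +y
- funnel_mouth (a point): centre of the blue powder funnel's mouth, at rim height, 150 mm above the bench; mouth 112 mm inside diameter, cone down to a stem of 38 mm inside that ends inside the glass tube 86 mm above the bench. The funnel is fixed and upright
- tube_floor (a point): centre of the glass tube's inner floor, 16 mm above the bench, straight below the funnel mouth
- focus_mark (a point): centre of the red stop collar on the stand's rod (30 mm diameter, 12 mm high, clamped on the rod with a brass thumbscrew on its far side): the middle of its height marks the loupe's working height, 190 to 240 mm above the bench
- scoop: loose aluminium scoop (0.12 kg) holding the balls: trough 94 x 57 x 38 mm, black handle 14 wide (y), 20 high, x -44..-148. Origin under the trough; x points from handle to open nose, z up. Floor 2.5 thick, flat for x -43..15, then rising 15 degrees to the nose at x = 49: the balls stay in while it is within 10 degrees of level and roll out over the nose when it is dipped 35 to 55 degrees
- scoop_grip (a point): middle of the place to grip the scoop's handle, at x = -90 mm, 26 mm above the scoop's underside; fingers close across the handle, along the scoop's y
- scoop_lip (a point): middle of the nose edge over which the balls leave, at x = 49 mm, 11.5 mm above the scoop's underside
- ball1_center (a point): centre of one of the five reddish-brown ceramic balls (17 mm diameter, 10 g), lying in the scoop at the start
- ball2_center (a point): centre of one of the five reddish-brown ceramic balls (17 mm diameter, 10 g), lying in the scoop at the start
- ball3_center (a point): centre of one of the five reddish-brown ceramic balls (17 mm diameter, 10 g), lying in the scoop at the start
- ball4_center (a point): centre of one of the five reddish-brown ceramic balls (17 mm diameter, 10 g), lying in the scoop at the start
- ball5_center (a point): centre of one of the five reddish-brown ceramic balls (17 mm diameter, 10 g), lying in the scoop at the start
- loupe: loose reading lens (0.15 kg) lying flat on the bench: steel-rimmed round lens, 76 mm outside diameter, 14 mm thick, with a straight black handle 15 mm wide (y), 20 mm high. Origin under the lens centre, on the bench while it lies; x points from the handle to the lens, z up; handle from x = -48 to -152 mm
- loupe_grip (a point): middle of the place to grip the loupe's handle, at x = -85 mm, 10 mm above its underside; fingers close across it, along the loupe's y
- lens (a point): centre of the lens, 7 mm above the loupe's underside
- beaker: bystander: glass beaker, 68 mm diameter, 85 high, origin under its centre
- reagent: bystander: amber bottle with blue cap, 64 mm diameter, 140 high, origin under its centre
- jar: bystander: white jar, 52 mm diameter, 55 high, origin under its centre
- dish: bystander: low glass dish, 90 mm diameter, 14 high, origin under its centre
- spatula: bystander: steel spatula, 170 mm long, lying flat, origin under its middle

How it is judged:
By the outcome, as a careful person would: the job done as asked, in the order asked, and still so for the second after the job is handed in, while the arm keeps its last pose, push and grip.
It also fails if it takes over 72 s, if anything falls off the work surface, if the arm or the gripper's body presses on something with over 40 N, if the wrist force passes 120 N, or if a joint passes its speed limit or range.

## Robot

A 6-joint arm with a two-finger parallel gripper is mounted at the origin on the work surface. World frame = base frame: x ahead of the robot, y to its left, z up, the work surface at z = 0. Lengths are in m, angles in rad, forces in N, time in s.
With the tool pointing down it reaches from about 0.275 to 1 m from the base axis. Payload 8.4 kg.
Tool frame: the origin (TCP) lies at the very end of the fingers, on their centre line; the grasp point (between the pads) lies 19 mm behind it; z points along the fingers, y is the line along which they close (so a half turn about z gives the same grasp; the last joint's range is limited). The gripper opens to 85 mm and grips with 20 to 120 N. Pads are 22 mm wide; open, the fingers measure 114 mm over their backs; the gripper's body (76 mm by 85 mm) begins 54 mm behind the grasp point. The pads swing forward as they close: fully open they stand 13 mm farther back than shut.
Start: joints at [-1.25, 0.353, 1.633, -0, 1.155, -0.002], TCP at [0.198, -0.593, 0.231] pointing down, gripper open.
Joint ranges: [-2.63, 2.63], [-0.92, 2.1], [0.06, 2.66], [-1.3, 4.44], [0, 2.69], [-3.02, 3.02]. Speed limits (rad/s): [2.22, 2.22, 2.79, 3.14, 3.14, 3.14].

## Interface

Orientations are given as a unit quaternion [x, y, z, w].
In Python, from plant import r gives the robot as it stands.
- The arm moves only by the tool send_rows, never from a script. Its argument "deltas" is a list of rows, each a list of 5 numbers: the shift along the tool's x, y, z in cm, then the turn about the tool's z in rad, then the finger opening in cm, from 0 to 8.54. In form: [[x, y, z, yaw, gripper], ...]. A call has exactly 8 rows; each row shifts and turns the commanded pose from where the row before left it, along the tool's axes as they then stand; what a row does not reach is not made up. A row lasts 1/8 s, in which the tool goes at most 62.5 mm and 10.7 degrees, less where a joint would pass 70% of its speed; a pose out of reach is approached as far as the arm can. A call is refused whole if a number of a shift passes 6.25 or a number of a turn 0.188, either way. A call with a gripper value outside its range is refused whole. The fingers move at their own pace and stop on an object; "force" is the grip in N (left out, the last holds). Time passes only in rows, so rows that do not move let the fingers close, or fill a call up. It gives the time, the measured TCP pose, the force, the opening and the grip force at its end, in the units of the state.
- r.observe(): the state, without advancing time (a new reading comes with each control period).
- r.snapshot(name): name is "scene" or "top"; returns a dict with "color" (384x512x3 uint8, red, green, blue), "fovy" (degrees; the focal length in pixels is half the picture's height over the tangent of half this angle, whatever the lens; pixels are square), "cx", "cy" (the principal point, pixels), "origin" and "orientation" of the camera in the world. Camera axes: x right, y down, z forward; pixel columns grow to the right and rows downward; lengths in m; the calibration is good to about 2 mm. A picture is of the moment at which its call begins. There is no depth.
- r.finish_job(): hands the job in; it is judged then, once.
Trained networks look in the newest picture that a camera, given by its name, has taken for a name from the list of things; names that differ only in an ending like _2 or _b are one class to them, and where a whole thing is asked for, a point or a joint stands for the part that bears it (a point fixed in the world has none). Each returns a list of dicts, best first, with "conf" (0 to 1); they miss things now and then, are a little off and sometimes report something else, mostly with a low value. They report only what shows in the picture. A call takes as long as a camera call.
- r.boxes_of(camera, name): "bbox" ([left, top, right, bottom] in pixels, round what is visible of it).
- r.place_of(camera, name): "pixel" ([column, row] in pixels: a listed point, or the origin of a listed thing).
The state is a dict: "time_s": time; "joint_pos": joint angles; "joint_velocities": joint speeds; "tau": joint torques, N m; "ee_pos": TCP position; "ee_rot": TCP orientation; "wrist_force": force on the tool from outside, world axes, zero at the start; "wrist_torque": the same for the moment, N m; "gripper_width": opening from 0.0 (shut) to 1.0 (fully open); "finger_force": force on a finger pad.
Only numpy, scipy, OpenCV 4.12 (cv2) and the standard library are available. Lean on these libraries where they do the work, as an engineer would, in place of code of your own. Each camera call takes 0.05 s, during which the arm holds its last target. There are 200 camera calls.

## Working session

There is one attempt and no reset: what is moved stays moved. The work goes in short steps, Python scripts to look and compute and a tool call to move; the robot and the scene stay as the last step left them, time stands still between calls to the robot, and variables do not carry over. Pictures are saved under pics/ and viewed, at most 10 in all, crops included, and the job is handed in when it is done.

Besides the shell and the picture viewer there is one more tool, called after "Request:" as name(argument=value, ...), one argument or row to a line, values as JSON. send_rows: Moves the arm, as the interface text tells. Its arguments: {"type":"object","properties":{"deltas":{"type":"array"},"force":{"type":"number"}},"required":["deltas"]}

```bash
mkdir -p pics; ls
cat > h.py <<'E'
import numpy as np, cv2
from scipy.spatial.transform import Rotation as R
from plant import r
def ray(s,px):
    h=s["color"].shape[0]; f=h/2/np.tan(np.radians(s["fovy"])/2)
    d=R.from_quat(s["orientation"]).apply([(px[0]-s["cx"])/f,(px[1]-s["cy"])/f,1]) if np.shape(s["orientation"])==(4,) else np.array(s["orientation"])@[(px[0]-s["cx"])/f,(px[1]-s["cy"])/f,1]
    return np.array(s["origin"]),d/np.linalg.norm(d)
def atz(s,px,z):
    o,d=ray(s,px); return o+d*(z-o[2])/d[2]
def tri(a,b):
    A=np.zeros((3,3));v=np.zeros(3)
    for o,d in(a,b):
        P=np.eye(3)-np.outer(d,d);A+=P;v+=P@o
    p=np.linalg.solve(A,v);return p,[float(np.linalg.norm(np.cross(p-o,d))) for o,d in(a,b)]
def proj(s,p):
    h=s["color"].shape[0]; f=h/2/np.tan(np.radians(s["fovy"])/2)
    q=R.from_quat(s["orientation"]).inv().apply(np.array(p)-s["origin"]); return q[:2]/q[2]*f+[s["cx"],s["cy"]]
def save(s,n): cv2.imwrite("pics/"+n,s["color"][...,::-1])
E
python3 - <<'E'
from h import *
np.set_printoptions(precision=4,suppress=True)
S={c:r.snapshot(c) for c in("scene","top")}
for c in S: save(S[c],c+"0.png"); print(c,S[c]["fovy"],S[c]["origin"],S[c]["orientation"])
for n in["stand","funnel_mouth","tube_floor","focus_mark","scoop","scoop_grip","scoop_lip","ball1_center","loupe","loupe_grip","lens","beaker","reagent","jar","dish","spatula"]:
    P={c:r.place_of(c,n) for c in S}
    print(n,{c:[(np.round(q["pixel"],1).tolist(),round(q["conf"],2)) for q in P[c][:3 if n[0:4]!='ball' else 6]] for c in S})
    if all(P.values()): print("   ",*tri(*[ray(S[c],P[c][0]["pixel"]) for c in S]))
E
```

```text
pics
scene 57.484822825563086 [ 1.0884 -0.3125  0.8204] [ 0.8101  0.4577 -0.1729 -0.3232]
top 45.65392137373723 [0.4499 0.0066 1.5743] [-0.7037  0.7097 -0.0204  0.0252]
stand {'scene': [([163.3, 269.0], 0.6), ([237.6, 221.9], 0.58), ([203.3, 310.1], 0.23)], 'top': [([270.0, 197.9], 0.77), ([159.2, 152.7], 0.54)]}
    [ 0.4968 -0.1344 -0.1152] [0.11591361320951285, 0.11591361320951275]
funnel_mouth {'scene': [([367.1, 204.9], 0.66), ([175.6, 273.7], 0.4), ([201.2, 308.9], 0.18)], 'top': [([268.0, 193.7], 0.63)]}
    [0.6492 0.0833 0.2286] [0.16586782651276574, 0.16586782651276605]
tube_floor {'scene': [([236.6, 213.3], 0.73)], 'top': [([266.3, 193.0], 0.66)]}
    [ 0.5199 -0.0084  0.0392] [0.0041407803007063185, 0.0041407803007063974]
focus_mark {'scene': [([255.2, 199.4], 0.44)], 'top': []}
scoop {'scene': [([163.9, 266.9], 0.66)], 'top': [([338.0, 182.2], 0.59)]}
    [ 0.5579 -0.2529  0.0087] [0.0013225866706453096, 0.001322586670645404]
scoop_grip {'scene': [([141.3, 246.1], 0.86)], 'top': [([350.1, 206.7], 0.78)]}
    [ 0.4743 -0.2861  0.0235] [0.0025316351656034706, 0.00253163516
[... 961 characters left out ...]
829, 0.0006183032880323924]
reagent {'scene': [([199.9, 307.4], 0.89), ([344.3, 164.5], 0.35), ([317.3, 177.8], 0.21)], 'top': [([325.4, 140.8], 0.83)]}
    [ 0.7028 -0.2161 -0.0038] [0.003753586352511947, 0.003753586352511844]
jar {'scene': [([366.9, 205.0], 0.68), ([235.8, 186.2], 0.27)], 'top': [([155.4, 154.8], 0.51)]}
    [ 0.6608  0.3818 -0.0144] [0.0015745753398978195, 0.0015745753398981066]
dish {'scene': [([342.9, 166.4], 0.6)], 'top': [([140.3, 206.3], 0.8)]}
    [ 0.4821  0.4355 -0.016 ] [0.000616933813074345, 0.000616933813074462]
spatula {'scene': [([121.0, 328.6], 0.81)], 'top': [([378.0, 154.7], 0.82)]}
    [ 0.6534 -0.3976 -0.0056] [0.002793791087926563, 0.002793791087926729]
```

Run:
```python
import cv2
a=cv2.imread("pics/scene0.png")[110:350,90:410];cv2.imwrite("pics/sc.png",cv2.resize(a,(800,600),interpolation=3))
a=cv2.imread("pics/top0.png")[110:260,120:400];cv2.imwrite("pics/tc.png",cv2.resize(a,(800,428),interpolation=3))
```

```text
(no output)
```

View pics/sc.png

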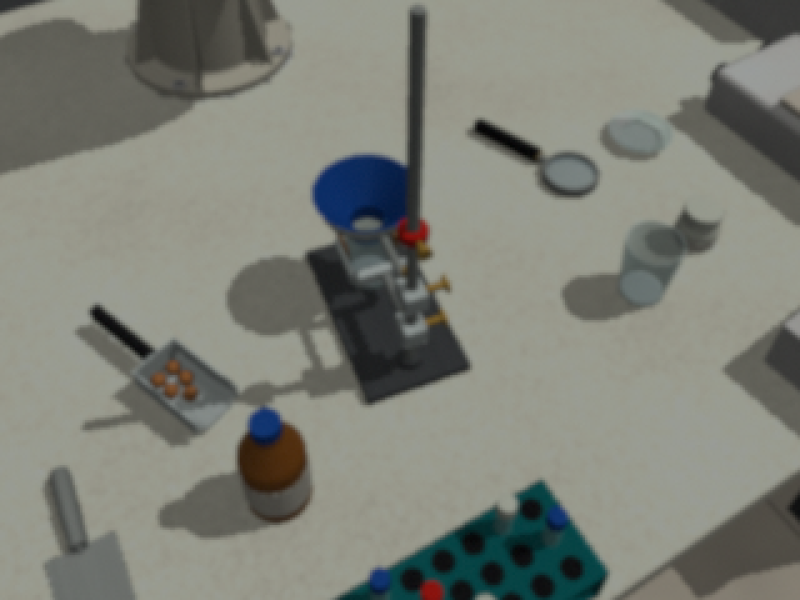

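View pics/tc.png

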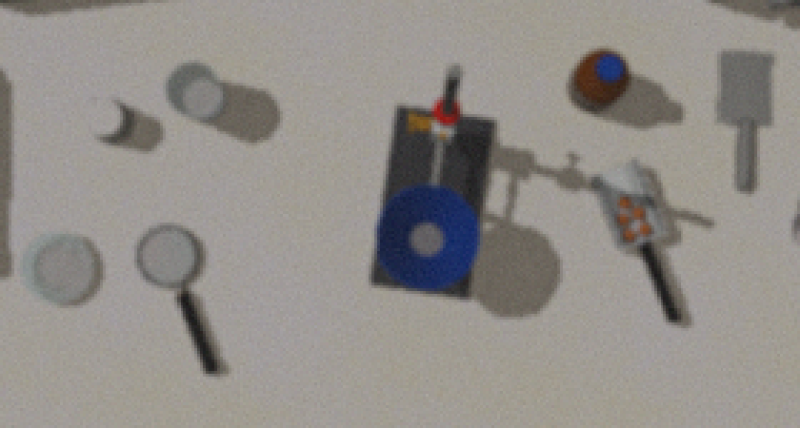

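The scene view shows the scoop (about 164,267) with the five balls in its back half. The funnel is near (236,190) and the collar at (255,203). The loupe is at right (318,180), with its handle pointing back toward the robot. The networks agree with the picture, apart from some weak second hits. Next I fit the funnel rim, collar, scoop and loupe more exactly.

```bash
cat > m.py <<'E'
from h import *
from scipy.optimize import minimize
np.set_printoptions(precision=4,suppress=True)
S={c:r.snapshot(c) for c in("scene","top")}
def hsv(s): return cv2.cvtColor(s["color"],cv2.COLOR_RGB2HSV)
def big(m):
    n,l,st,ce=cv2.connectedComponentsWithStats(m.astype(np.uint8)); i=1+np.argmax(st[1:,4]); return l==i,st[i],ce[i]
def red(s):
    h=hsv(s); return ((h[...,0]<7)|(h[...,0]>172))&(h[...,1]>170)&(h[...,2]>60)
t=np.linspace(0,2*np.pi,40)
def circ(c,z,rad): return np.c_[c[0]+rad*np.cos(t),c[1]+rad*np.sin(t),0*t+z]
# funnel
C=[]
for c in S:
    h=hsv(S[c]); m,st,ce=big((h[...,0]>105)&(h[...,0]<128)&(h[...,1]>120)&(np.arange(384)[:,None]<260)); print(c,"blue",st)
    cn=max(cv2.findContours(m.astype(np.uint8),0,1)[0],key=cv2.contourArea)
    hull=cv2.convexHull(cn)
    def cost(p):
        M=np.zeros((384*4,512*4),np.uint8); cv2.fillConvexPoly(M,cv2.convexHull((4*proj2(S[c],circ(p,.150,.058))+1.5).astype(np.int32)),1)
        return (M!=H).sum()
    def proj2(s,P): return np.array([proj(s,p) for p in P])
    H=np.zeros((384*4,512*4),np.uint8); cv2.fillConvexPoly(H,(hull*4+1).astype(np.int32),1)
    q=minimize(cost,[.52,-.008],method="Nelder-Mead",options=dict(initial_simplex=[[.52,-.008],[.53,-.008],[.52,.002]],xatol=2e-4)); print(c,q.x,q.fun,H.sum())
# collar
ms={}
for c in S:
    m=red(S[c]); m[:,:]&=True
    b=np.array(proj(S[c],[.65,0,.21])).astype(int); w=np.zeros_like(m); w[b[1]-30:b[1]+30,b[0]-30:b[0]+30]=1
    m,st,ce=big(m&w); ms[c]=m; print(c,"red",st,ce)
def cc(p):
    e=0
    for c in S:
        P=proj2(S[c],np.r_[circ(p,p[2]-.006,.015),circ(p,p[2]+.006,.015)])
        M=np.zeros((384*8,512*8),np.uint8); cv2.fillConvexPoly(M,cv2.convexHull((8*P+3.5).astype(np.int32)),1)
        m=cv2.resize(ms[c].astype(np.uint8),None,fx=8,fy=8,interpolation=0); hc=cv2.convexHull(cv2.findNonZero(m)); K=np.zeros_like(M); cv2.fillConvexPoly(K,hc,1)
        e+=(M!=K).sum()/K.sum()
    return e
p0=tri(*[ray(S[c],np.argwhere(ms[c]).mean(0)[::-1]) for c in S]);print(p0)
p0=p0[0];q=minimize(cc,p0,method="Nelder-Mead",options=dict(initial_simplex=np.r_[[p0],p0+.008*np.eye(3)],xatol=2e-4));print("collar",q.x,q.fun)
# handles (dark)
for n,a in(("scoop",(.474,-.286,.03)),("loupe",(.43,.28,.02))):
    b=proj(S["top"],a).astype(int);h=hsv(S["top"]);w=np.zeros((384,512),bool);w[b[1]-22:b[1]+22,b[0]-22:b[0]+22]=1
    m,st,ce=big((h[...,2]<45)&w); rc=cv2.minAreaRect(cv2.findNonZero(m.astype(np.uint8)))
    bp=cv2.boxPoints(rc); e=sorted([(np.linalg.norm(bp[i]-bp[(i+1)%4]),(bp[i]+bp[(i+1)%4])/2) for i in range(4)],key=lambda k:k[0])[:2]
    print(n,st,[atz(S["top"],x[1],a[2]) for x in e],"centroid",atz(S["top"],ce,a[2]-.005))
o=r.observe();print(o["ee_pos"],o["ee_rot"],o["time_s"],R.from_quat(o["ee_rot"]).as_matrix())
E
python3 m.py
```

```text
scene blue [216 173  37  29 856]
scene [ 0.5162 -0.009 ] 3049.0 14297
top blue [253 175  34  37 892]
top [ 0.5179 -0.0141] 1313.0 16107
scene red [249 198  12  10  63] [254.1587 203.2222]
top red [272 146   8   7  28] [275.0357 149.8929]
(array([ 0.6424, -0.031 ,  0.2168]), [0.0002946078107973531, 0.00029460781079731254])
collar [ 0.6403 -0.0298  0.2151] 1.5207734276549432
scoop [345 196  12  26  60] [array([ 0.5103, -0.2723,  0.03  ]), array([ 0.4246, -0.3047,  0.03  ])] centroid [ 0.4691 -0.2889  0.025 ]
loupe [183 213  12  27  72] [array([0.4565, 0.2771, 0.02  ]), array([0.3684, 0.2424, 0.02  ])] centroid [0.4123 0.2606 0.015 ]
[ 0.1983 -0.5927  0.2313] [ 0.987   0.1607  0.     -0.    ] 1.8 [[ 0.9484  0.3172  0.    ]
 [ 0.3172 -0.9484  0.0001]
 [ 0.     -0.0001 -1.    ]]
```

Request:
send_rows(
  deltas=[
    [3, -1.7, 0, -0.02, 8.54],
    [5, -2.8, 0, 0, 8.54],
    [5.2, -3, 0, 0, 8.54],
    [5.2, -3, 0, 0, 8.54],
    [5.2, -3, 0, 0, 8.54],
    [5.2, -3, 0, 0, 8.54],
    [4.2, -2.3, 2, 0, 8.54],
    [2.8, -1.4, 3, 0, 8.54],
  ],
  force=100,
)

```text
time_s: 2.8
ee_pos: [0.4701, -0.2812, 0.1818]
ee_rot: [0.985, 0.171, 0.001, 0.001]
wrist_force: [-0.3, 0.3, -0.8]
gripper_width: 0.999
finger_force: 0.0
```

Request:
send_rows(
  deltas=[
    [0.2, 0.7, 2, 0, 8.54],
    [0, 0, 3.5, 0, 8.54],
    [0, 0, 3.5, 0, 8.54],
    [0, 0, 3.3, 0, 8.54],
    [0, 0, 2.5, 0, 8.54],
    [0, 0, 1.5, 0, 8.54],
    [0, 0, 0.9, 0, 8.54],
    [0, 0, 0, 0, 8.54],
  ],
)

```text
time_s: 3.8
ee_pos: [0.4722, -0.2888, 0.0092]
ee_rot: [0.985, 0.17, -0.0, -0.0]
wrist_force: [-0.0, -0.5, 0.7]
gripper_width: 0.998
finger_force: 0.0
```

Run:
```python
from h import *
s=r.snapshot("scene"); a=s["color"][200:320,80:240,::-1]; cv2.imwrite("pics/g1.png",cv2.resize(a,(800,600),interpolation=3))
print(r.observe()["ee_pos"],proj(s,r.observe()["ee_pos"]),r.place_of("scene","scoop_grip")[:1],r.place_of("scene","scoop_lip")[:1])
```

```text
[ 0.47255098 -0.28887451  0.00970899] [140.24504669 249.07220631] [{'pixel': [140.9, 247.7], 'conf': 0.88}] [{'pixel': [174.5, 275.2], 'conf': 0.58}]
```

View pics/g1.png

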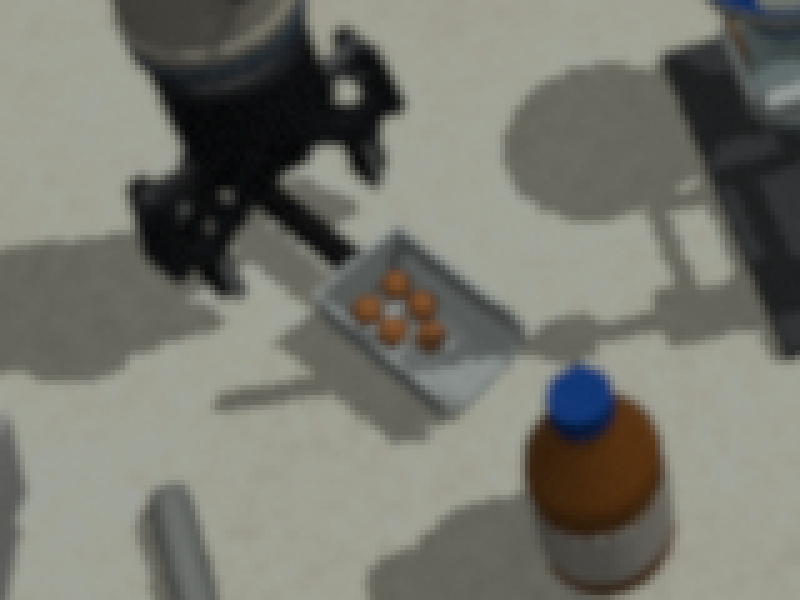

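The open fingers straddle the handle, and all five balls are in the trough. I'm closing the gripper now.

Request:
send_rows(
  deltas=[
    [0, 0, 0, 0, 5],
    [0, 0, 0, 0, 3],
    [0, 0, 0, 0, 2],
    [0, 0, 0, 0, 1.6],
    [0, 0, 0, 0, 1],
    [0, 0, 0, 0, 0.6],
    [0, 0, 0, 0, 0.6],
    [0, 0, 0, 0, 0.6],
  ],
  force=100,
)

```text
time_s: 4.95
ee_pos: [0.4723, -0.2886, 0.0093]
ee_rot: [0.985, 0.171, 0.0, 0.0]
wrist_force: [-1.1, -0.2, 2.4]
gripper_width: 0.145
finger_force: 97.0
```

Request:
send_rows(
  deltas=[
    [0, 0, -0.5, 0, 0.6],
    [0, 0, -1.5, 0, 0.6],
    [0, 0, -2.8, 0, 0.6],
    [0, 0, -3.8, 0, 0.6],
    [0, 0, -4, 0, 0.6],
    [0, 0, -3.8, 0, 0.6],
    [0, 0, -3, 0, 0.6],
    [0, 0, -1.8, 0, 0.6],
  ],
)

```text
time_s: 5.95
ee_pos: [0.4726, -0.2887, 0.2236]
ee_rot: [0.985, 0.171, 0.001, 0.001]
wrist_force: [-0.6, 1.0, -2.3]
gripper_width: 0.144
finger_force: 97.3
```

Run:
```python
from h import *
s=r.snapshot("scene");t=r.snapshot("top"); o=r.observe();P=np.array(o["ee_pos"]); print(P,o["finger_force"])
for n in("scoop_grip","scoop_lip","ball1_center"):
    a=r.place_of("scene",n);b=r.place_of("top",n);print(n,a[:2],b[:2])
    if a and b: print(tri(ray(s,a[0]["pixel"]),ray(t,b[0]["pixel"])))
```

```text
[ 0.4730767  -0.28900341  0.22342225] 97.39618062973022
scoop_grip [{'pixel': [115.9, 193.8], 'conf': 0.94}] [{'pixel': [365.8, 203.9], 'conf': 0.91}]
(array([ 0.47801411, -0.29344791,  0.24005126]), [0.00017521960291149477, 0.00017521960291142503])
scoop_lip [{'pixel': [160.0, 226.8], 'conf': 0.62}] [{'pixel': [345.2, 157.5], 'conf': 0.88}, {'pixel': [349.5, 179.4], 'conf': 0.42}]
(array([ 0.61431237, -0.2395465 ,  0.23695261]), [0.003091985870996008, 0.003091985870996029])
ball1_center [{'pixel': [131.9, 209.7], 'conf': 0.55}, {'pixel': [240.3, 220.4], 'conf': 0.51}] [{'pixel': [358.2, 185.4], 'conf': 0.51}]
(array([ 0.53260362, -0.27579954,  0.23017034]), [0.0014302705771205221, 0.0014302705771205007])
```

Request:
send_rows(
  deltas=[
    [0, -1.5, -0.2, 0, 0.6],
    [0, -3, -0.2, 0, 0.6],
    [0.1, -4, -0.2, 0, 0.6],
    [0.1, -4.2, -0.2, 0, 0.6],
    [0.1, -4.2, -0.2, 0, 0.6],
    [0.1, -3.7, -0.2, 0, 0.6],
    [0.1, -2.5, 0, 0, 0.6],
    [0, -1.3, 0, 0, 0.6],
  ],
)

```text
time_s: 7.35
ee_pos: [0.3939, -0.0556, 0.2332]
ee_rot: [0.985, 0.171, -0.0, -0.0]
wrist_force: [-0.3, 0.5, -2.3]
gripper_width: 0.143
finger_force: 97.4
```

```bash
cat > look.py <<'E'
from h import *
import sys
s=r.snapshot("scene");t=r.snapshot("top"); o=r.observe();P=np.array(o["ee_pos"]); print(P,o["finger_force"],o["gripper_width"],o["time_s"])
for n in sys.argv[2:]:
    a=r.place_of("scene",n);b=r.place_of("top",n);print(n,[(np.round(q["pixel"]),round(q["conf"],2)) for q in a[:2]+b[:2]])
    if a and b: print(tri(ray(s,a[0]["pixel"]),ray(t,b[0]["pixel"])))
x,y=200,130
A=cv2.resize(s["color"][110:270,150:310],(400,400),interpolation=3);B=cv2.resize(t["color"][130:250,220:340],(400,400),interpolation=3)
cv2.imwrite("pics/"+sys.argv[1],np.hstack([A,B])[...,::-1])
E
python3 look.py l1.png scoop_grip scoop_lip funnel_mouth
```

```text
[ 0.39433219 -0.05610935  0.23321051] 97.48157858848572 0.14484698843904031 7.45
scoop_grip [(array([364., 205.]), 0.71), (array([195., 137.]), 0.7)]
scoop_lip [(array([238., 163.]), 0.91), (array([266., 186.]), 0.93), (array([277., 206.]), 0.36)]
(array([ 0.53129856, -0.00688597,  0.24156928]), [0.0039541993185472635, 0.003954199318547377])
funnel_mouth [(array([236., 187.]), 0.62), (array([269., 189.]), 0.59)]
(array([ 0.52827019, -0.01403322,  0.15918403]), [0.0026468064617884268, 0.0026468064617883678])
```

View pics/l1.png

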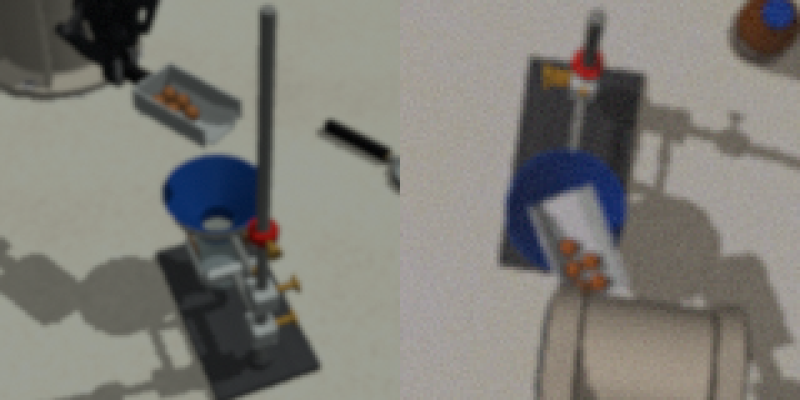

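The scoop hangs level over the funnel with its lip just past the axis (top view about 568,190), and the five balls are inside. The tool can't tilt, so I'll let the scoop pivot about the pads under gravity by loosening the grip.

Request:
send_rows(
  deltas=[
    [0, 0, 0, 0, 0.6],
    [0, 0, 0, 0, 0.6],
    [0, 0, 0, 0, 0.6],
    [0, 0, 0, 0, 0.6],
    [0, 0, 0, 0, 0.6],
    [0, 0, 0, 0, 0.6],
    [0, 0, 0, 0, 0.6],
    [0, 0, 0, 0, 0.6],
  ],
  force=20,
)

```text
time_s: 8.75
ee_pos: [0.395, -0.057, 0.2333]
ee_rot: [0.985, 0.171, -0.0, -0.0]
wrist_force: [-0.2, 0.2, -1.8]
gripper_width: 0.144
finger_force: 97.4
```

```bash
python3 look.py l2.png scoop_lip ball1_center
```

```text
[ 0.3949912  -0.05703308  0.23329868] 97.43565201759338 0.1432069526298143 8.85
scoop_lip [(array([236., 166.]), 0.7), (array([269., 185.]), 0.8), (array([270., 199.]), 0.71)]
(array([ 0.53412133, -0.01360457,  0.23860724]), [0.003208447780563838, 0.0032084477805638576])
ball1_center [(array([235., 219.]), 0.43), (array([281., 215.]), 0.36)]
(array([ 0.46393018, -0.02720893, -0.03442947]), [0.03214236979774256, 0.03214236979774258])
```

Request:
send_rows(
  deltas=[
    [0, 0, 0, 0, 0.7],
    [0, 0, 0, 0, 0.8],
    [0, 0, 0, 0, 0.9],
    [0, 0, 0, 0, 1.0],
    [0, 0, 0, 0, 1.0],
    [0, 0, 0, 0, 1.0],
    [0, 0, 0, 0, 1.0],
    [0, 0, 0, 0, 1.0],
  ],
  force=20,
)

```text
time_s: 10.05
ee_pos: [0.395, -0.057, 0.2333]
ee_rot: [0.985, 0.171, 0.0, -0.0]
wrist_force: [-1.1, 0.4, -2.1]
gripper_width: 0.145
finger_force: 97.4
```

Request:
send_rows(
  deltas=[
    [0, 0, 0, 0, 1.1],
    [0, 0, 0, 0, 1.15],
    [0, 0, 0, 0, 1.18],
    [0, 0, 0, 0, 1.2],
    [0, 0, 0, 0, 1.21],
    [0, 0, 0, 0, 1.22],
    [0, 0, 0, 0, 1.23],
    [0, 0, 0, 0, 1.23],
  ],
  force=20,
)

```text
time_s: 11.05
ee_pos: [0.395, -0.057, 0.2333]
ee_rot: [0.985, 0.171, -0.0, -0.0]
wrist_force: [0.7, -0.4, -1.8]
gripper_width: 0.149
finger_force: 79.7
```

Request:
send_rows(
  deltas=[
    [0, 0, 0, 0, 1.24],
    [0, 0, 0, 0, 1.25],
    [0, 0, 0, 0, 1.26],
    [0, 0, 0, 0, 1.27],
    [0, 0, 0, 0, 1.28],
    [0, 0, 0, 0, 1.29],
    [0, 0, 0, 0, 1.3],
    [0, 0, 0, 0, 1.3],
  ],
  force=20,
)

```text
time_s: 12.05
ee_pos: [0.395, -0.0571, 0.2333]
ee_rot: [0.985, 0.171, -0.0, -0.0]
wrist_force: [0.5, 0.0, -2.5]
gripper_width: 0.156
finger_force: 47.4
```

Request:
send_rows(
  deltas=[
    [0, 0, 0, 0, 1.32],
    [0, 0, 0, 0, 1.33],
    [0, 0, 0, 0, 1.34],
    [0, 0, 0, 0, 1.345],
    [0, 0, 0, 0, 1.35],
    [0, 0, 0, 0, 1.355],
    [0, 0, 0, 0, 1.36],
    [0, 0, 0, 0, 1.36],
  ],
  force=20,
)

```text
time_s: 13.05
ee_pos: [0.395, -0.057, 0.2333]
ee_rot: [0.985, 0.171, 0.0, -0.0]
wrist_force: [0.9, -0.2, -2.0]
gripper_width: 0.158
finger_force: 18.9
```

```bash
python3 look.py l3.png scoop_lip ball1_center
```

```text
[ 0.39498787 -0.05702314  0.23328862] 18.946072161197662 0.16321723703557273 13.15
scoop_lip [(array([236., 165.]), 0.61), (array([365., 206.]), 0.28), (array([267., 186.]), 0.85)]
(array([ 0.53125017, -0.01052345,  0.23711361]), [0.005998824282304611, 0.005998824282304605])
ball1_center [(array([280., 212.]), 0.53), (array([279., 206.]), 0.24)]
```

Request:
send_rows(
  deltas=[
    [0, 0, 0, 0, 1.363],
    [0, 0, 0, 0, 1.366],
    [0, 0, 0, 0, 1.369],
    [0, 0, 0, 0, 1.372],
    [0, 0, 0, 0, 1.375],
    [0, 0, 0, 0, 1.378],
    [0, 0, 0, 0, 1.38],
    [0, 0, 0, 0, 1.38],
  ],
)

```text
time_s: 14.35
ee_pos: [0.395, -0.057, 0.2333]
ee_rot: [0.985, 0.171, -0.0, -0.0]
wrist_force: [0.2, -0.3, -1.8]
gripper_width: 0.164
finger_force: 9.3
```

```bash
python3 look.py l4.png scoop_lip ball1_center
```

```text
[ 0.3949981  -0.05704212  0.23327767] 9.497416019439697 0.1661835367205145 14.45
scoop_lip [(array([232., 177.]), 0.83), (array([346., 224.]), 0.67), (array([269., 194.]), 0.92), (array([142., 203.]), 0.22)]
(array([ 0.51242711, -0.01473558,  0.18343952]), [0.0022247465023158813, 0.0022247465023158505])
ball1_center [(array([211., 157.]), 0.49), (array([278., 209.]), 0.55)]
(array([ 0.46349089, -0.04328369,  0.22839662]), [0.007799199419979935, 0.007799199419979941])
```

Request:
send_rows(
  deltas=[
    [0, 0, 0, 0, 1.38],
    [0, 0, 0, 0, 1.38],
    [0, 0, 0, 0, 1.381],
    [0, 0, 0, 0, 1.382],
    [0, 0, 0, 0, 1.383],
    [0, 0, 0, 0, 1.383],
    [0, 0, 0, 0, 1.383],
    [0, 0, 0, 0, 1.383],
  ],
)

```text
time_s: 15.65
ee_pos: [0.395, -0.057, 0.2333]
ee_rot: [0.985, 0.171, 0.0, -0.0]
wrist_force: [-0.3, -0.0, -1.0]
gripper_width: 0.162
finger_force: 8.4
```

```bash
python3 look.py l5.png scoop_lip ball1_center
```

```text
[ 0.39499824 -0.05703722  0.23328957] 8.427224457263947 0.16261808192458718 15.75
scoop_lip [(array([224., 186.]), 0.67), (array([159., 154.]), 0.25)]
(array([0.58880619, 0.11623939, 0.2608633 ]), [0.18963281690517914, 0.1896328169051792])
ball1_center [(array([270., 198.]), 0.7)]
```

View pics/l5.png

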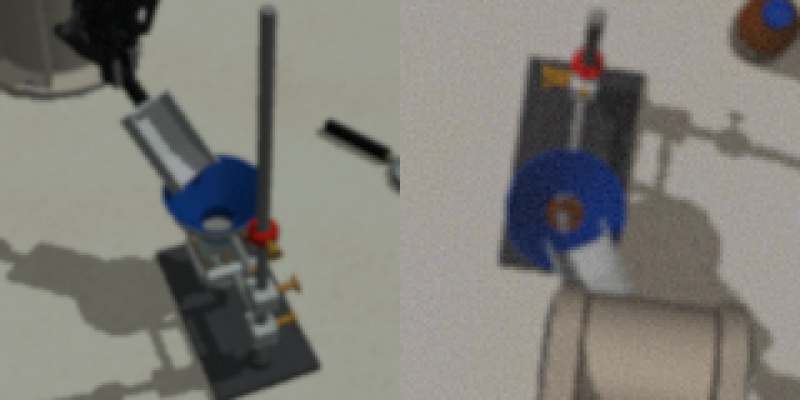

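The scoop is dipped about 45° against the near rim and is empty. Brown balls show down the funnel stem (top view about 565,212). I'm regripping, lifting and going back.

Request:
send_rows(
  deltas=[
    [0, 0, 0, 0, 1.3],
    [0, 0, 0, 0, 1.28],
    [-0.3, 0, -1, 0, 1.28],
    [-0.5, 0, -2, 0, 1.28],
    [-0.5, 0, -2.5, 0, 1.28],
    [-0.5, 0, -2.5, 0, 1.28],
    [0, 0, -2, 0, 1.28],
    [0, 0, -1, 0, 1.28],
  ],
  force=60,
)

```text
time_s: 16.95
ee_pos: [0.3782, -0.0632, 0.3448]
ee_rot: [0.985, 0.171, 0.001, 0.0]
wrist_force: [0.6, -0.2, -1.4]
gripper_width: 0.16
finger_force: 32.4
```

Request:
send_rows(
  deltas=[
    [0.1, 1.5, 0, 0, 1.28],
    [0.1, 3, 0, 0, 1.28],
    [0.2, 4, 0, 0, 1.28],
    [0.2, 4.4, 0, 0, 1.28],
    [0.2, 4.2, 0, 0, 1.28],
    [0.2, 3.7, 0, 0, 1.28],
    [0, 2.5, 1, 0, 1.28],
    [0, 1.1, 2, 0, 1.28],
  ],
)

```text
time_s: 17.95
ee_pos: [0.4697, -0.292, 0.3119]
ee_rot: [0.985, 0.17, -0.0, 0.0]
wrist_force: [-0.1, 0.5, -1.9]
gripper_width: 0.154
finger_force: 32.5
```

```bash
python3 look.py l6.png scoop_lip scoop_grip ball1_center
```

```text
[ 0.46816937 -0.29059394  0.30975276] 32.45460748672485 0.15805486114188844 18.05
scoop_lip [(array([144., 215.]), 0.57), (array([233., 218.]), 0.27), (array([355., 178.]), 0.63)]
(array([ 0.5556316 , -0.26219397,  0.22809143]), [0.003137809631524354, 0.0031378096315243477])
scoop_grip [(array([104., 162.]), 0.84), (array([374., 207.]), 0.67)]
(array([ 0.46809033, -0.29355498,  0.32751232]), [0.0024396605156189756, 0.0024396605156187753])
ball1_center [(array([236., 222.]), 0.41)]
```

Request:
send_rows(
  deltas=[
    [0, 0, 2, 0, 1.28],
    [0, 0, 4, 0, 1.28],
    [0, 0, 4.5, 0, 1.28],
    [0, 0, 4.5, 0, 1.28],
    [0, 0, 3.5, 0, 1.28],
    [0, 0, 2, 0, 1.28],
    [0, 0, 1.2, 0, 1.28],
    [0, 0, 0.8, 0, 1.28],
  ],
)

```text
time_s: 19.35
ee_pos: [0.4691, -0.2899, 0.089]
ee_rot: [0.985, 0.171, -0.001, 0.0]
wrist_force: [-14.7, -4.5, 19.5]
gripper_width: 0.154
finger_force: 35.0
```

Request:
send_rows(
  deltas=[
    [0, 0, 1, 0, 1.28],
    [0, 0, 1, 0, 1.28],
    [0, 0, 1, 0, 1.28],
    [0, 0, 1, 0, 1.28],
    [0, 0, 1, 0, 1.28],
    [0, 0, 0.5, 0, 1.28],
    [0, 0, 0.5, 0, 1.28],
    [0, 0, 0, 0, 1.28],
  ],
)

```text
time_s: 20.35
ee_pos: [0.4698, -0.2896, 0.0282]
ee_rot: [0.985, 0.17, 0.0, 0.0]
wrist_force: [-1.3, -1.2, 1.7]
gripper_width: 0.158
finger_force: 30.9
```

```bash
python3 look.py l7.png scoop_lip scoop_grip; python3 -c "
from h import *
print(r.observe()['wrist_force'])"
```

```text
[ 0.46986269 -0.28958023  0.02843122] 30.905408263206482 0.1571412606390941 20.45
scoop_lip [(array([173., 279.]), 0.77), (array([138., 240.]), 0.57), (array([337., 171.]), 0.68)]
(array([ 0.5982595 , -0.24793507,  0.00357329]), [0.00047460950738689413, 0.0004746095073869504])
scoop_grip [(array([137., 240.]), 0.55), (array([352., 207.]), 0.94)]
(array([ 0.47257579, -0.28890142,  0.05181595]), [0.0005817732171596913, 0.0005817732171596046])
[ 0.08269494 -0.41767606  1.36234024]
```

Request:
send_rows(
  deltas=[
    [0, 0, 0.5, 0, 1.28],
    [0, 0, 0.5, 0, 1.28],
    [0, 0, 0.5, 0, 1.28],
    [0, 0, 0.3, 0, 1.28],
    [0, 0, 0.1, 0, 1.28],
    [0, 0, 0, 0, 1.28],
    [0, 0, 0, 0, 1.38],
    [0, 0, 0, 0, 1.38],
  ],
)

```text
time_s: 21.65
ee_pos: [0.4691, -0.2894, 0.0091]
ee_rot: [0.985, 0.171, -0.0, -0.0]
wrist_force: [-4.7, -2.0, 4.9]
gripper_width: 0.161
finger_force: 9.9
```

Request:
send_rows(
  deltas=[
    [0, 0, 0, 0, 1.45],
    [0, 0, 0, 0, 1.7],
    [0, 0, 0, 0, 2.5],
    [0, 0, 0, 0, 4],
    [0, 0, 0, 0, 6],
    [0, 0, 0, 0, 7.5],
    [0, 0, 0, 0, 8.54],
    [0, 0, 0, 0, 8.54],
  ],
)

```text
time_s: 22.65
ee_pos: [0.4695, -0.2895, 0.0093]
ee_rot: [0.985, 0.171, 0.0, -0.0]
wrist_force: [0.3, 0.1, 1.0]
gripper_width: 1.001
finger_force: 0.0
```

Request:
send_rows(
  deltas=[
    [0, 0, -1, 0, 8.54],
    [0, 0, -2, 0, 8.54],
    [0, 0, -4, 0, 8.54],
    [0, 0, -5, 0, 8.54],
    [0, 0, -6, 0, 8.54],
    [0, 0, -6, 0, 8.54],
    [0, 0, -4, 0, 8.54],
    [0, 0, -2, 0, 8.54],
  ],
)

```text
time_s: 23.65
ee_pos: [0.47, -0.2898, 0.313]
ee_rot: [0.985, 0.171, 0.002, 0.001]
wrist_force: [-0.7, -0.6, -1.0]
gripper_width: 0.996
finger_force: 0.0
```

```bash
python3 look.py l8.png scoop_lip scoop_grip scoop loupe_grip lens; python3 -c "
import cv2
a=cv2.imread('pics/l8.png')
from h import *
s=r.snapshot('scene'); b=s['color'][180:340,80:240,::-1]
cv2.imwrite('pics/l8b.png',np.hstack([cv2.resize(b,(400,400),interpolation=3),a[:,400:]]))"
```

```text
[ 0.47035879 -0.29006844  0.31251765] 0.0 0.9945095320115873 23.75
scoop_lip [(array([173., 276.]), 0.9), (array([334., 169.]), 0.8)]
(array([ 0.6006604 , -0.24164273,  0.01861694]), [0.0029025578548702437, 0.0029025578548701465])
scoop_grip [(array([139., 246.]), 0.98), (array([352., 207.]), 0.57)]
(array([ 0.47323572, -0.29157934,  0.02633181]), [0.002897340953321646, 0.002897340953321611])
scoop [(array([161., 269.]), 0.82), (array([341., 183.]), 0.86)]
(array([ 0.55581965, -0.26320228,  0.00521369]), [0.0006490125905777281, 0.0006490125905777259])
loupe_grip [(array([317., 180.]), 0.6), (array([296., 166.]), 0.56), (array([188., 220.]), 0.94)]
(array([ 0.45617132,  0.298778  , -0.03328157]), [0.03527688102356156, 0.0352768810235617])
lens [(array([203., 313.]), 0.65), (array([322., 178.]), 0.57), (array([178., 202.]), 0.56)]
(array([ 0.54086955,  0.07754976, -0.26250934]), [0.26806315140186576, 0.2680631514018658])
```

View pics/l8b.png

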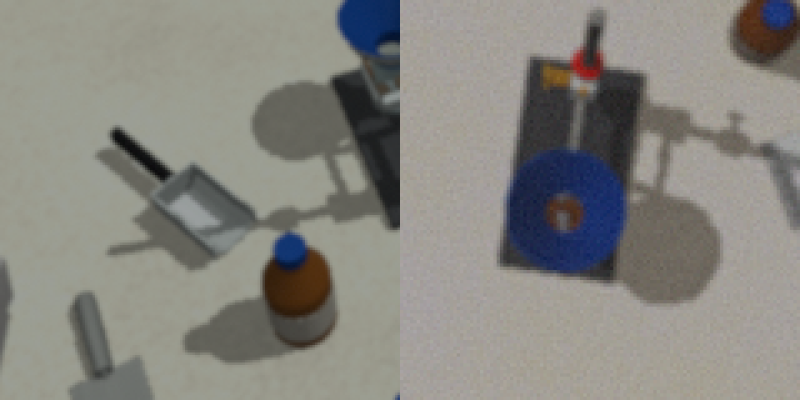

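The scoop (scene crop about 200,205) stands upright and empty, and balls are visible only in the stem (565,212). Next is the loupe.

Request:
send_rows(
  deltas=[
    [0.5, -2, 0, 0, 8.54],
    [1, -3.7, 0, 0, 8.54],
    [1.2, -4.5, 0, 0, 8.54],
    [1.2, -4.5, 0, 0, 8.54],
    [1.2, -4.5, 0, 0, 8.54],
    [1.2, -4.5, 0, 0, 8.54],
    [1.2, -4.5, 0, 0, 8.54],
    [1.2, -4.5, 0, 0, 8.54],
  ],
  force=120,
)

```text
time_s: 25.3
ee_pos: [0.4405, 0.0498, 0.3094]
ee_rot: [0.985, 0.171, 0.0, -0.0]
wrist_force: [1.4, -0.0, -1.0]
gripper_width: 0.999
finger_force: 0.0
```

Request:
send_rows(
  deltas=[
    [1.2, -4.5, 0, 0, 8.54],
    [1.2, -4.5, 0, 0, 8.54],
    [1.2, -4.5, 0, 0, 8.54],
    [1.2, -4, 1, 0, 8.54],
    [1, -2.5, 2, 0, 8.54],
    [0.5, -1, 3, 0, 8.54],
    [0, 0, 3, 0, 8.54],
    [0, 0, 2, 0, 8.54],
  ],
)

```text
time_s: 26.3
ee_pos: [0.4286, 0.2669, 0.1979]
ee_rot: [0.985, 0.171, -0.001, 0.0]
wrist_force: [0.4, -0.2, -0.6]
gripper_width: 1.0
finger_force: 0.0
```

Run:
```python
from h import *
np.set_printoptions(precision=4,suppress=True)
s=r.snapshot("scene");t=r.snapshot("top");o=r.observe();print(o["ee_pos"],R.from_quat(o["ee_rot"]).as_matrix()[:,0],o["time_s"])
print("top lens", atz(t,(178.8,199.3),.010))
for n,z in(("loupe_grip",.01),("lens",.007),("loupe",0)):
    for c,S in(("scene",s),("top",t)):
        for q in r.place_of(c,n)[:2]: print(n,c,q["pixel"],round(q["conf"],2),atz(S,q["pixel"],z))
b=s["color"][120:240,240:400,::-1];cv2.imwrite("pics/p1.png",cv2.resize(b,(800,600),interpolation=3))
h=cv2.cvtColor(t["color"],cv2.COLOR_RGB2HSV)
```

```text
[0.428  0.2663 0.1974] [ 0.9416  0.3366 -0.0041] 26.4
top lens [0.5041 0.2958 0.01  ]
loupe_grip scene [292.8, 164.2] 0.86 [0.4052 0.2713 0.01  ]
loupe_grip top [268.2, 190.9] 0.7 [ 0.5303 -0.0115  0.01  ]
loupe_grip top [186.4, 221.5] 0.62 [0.4279 0.2695 0.01  ]
lens scene [318.2, 181.5] 0.84 [0.5134 0.2965 0.007 ]
lens top [179.7, 200.1] 0.65 [0.5014 0.2932 0.007 ]
loupe scene [318.5, 182.2] 0.87 [0.5115 0.3006 0.    ]
loupe top [175.8, 200.5] 0.67 [0.5004 0.308  0.    ]
loupe top [376.8, 152.6] 0.58 [ 0.6606 -0.3894  0.    ]
```

View pics/p1.png

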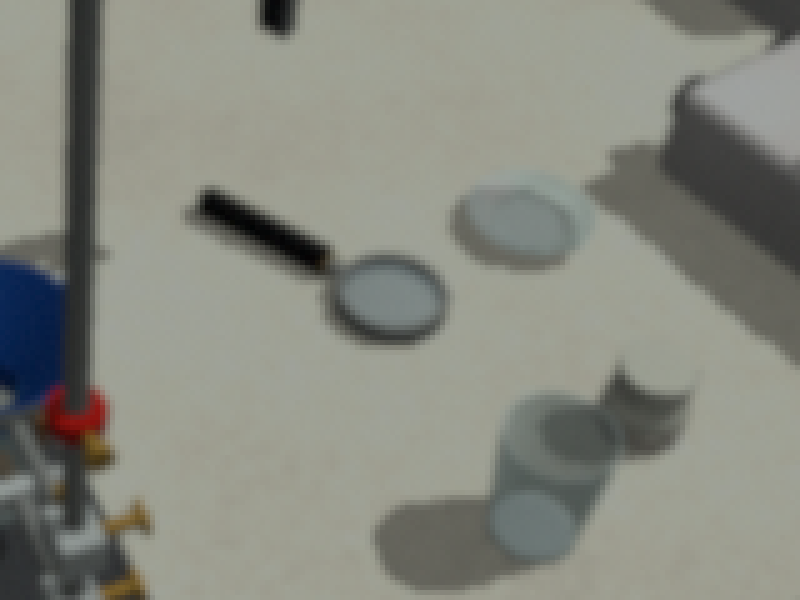

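Request:
send_rows(
  deltas=[
    [0, 0, 2, -0.025, 8.54],
    [0, 0, 4, 0, 8.54],
    [0, 0, 4.5, 0, 8.54],
    [0, 0, 4, 0, 8.54],
    [0, 0, 2.5, 0, 8.54],
    [0, 0, 1.4, 0, 8.54],
    [0, 0, 0.7, 0, 8.54],
    [0, 0, 0.2, 0, 8.54],
  ],
)

```text
time_s: 27.7
ee_pos: [0.4307, 0.2669, 0.0067]
ee_rot: [0.983, 0.183, 0.0, -0.0]
wrist_force: [-0.1, -0.2, -1.0]
gripper_width: 0.999
finger_force: 0.0
```

Request:
send_rows(
  deltas=[
    [0, 0, 0, 0, 5],
    [0, 0, 0, 0, 3],
    [0, 0, 0, 0, 2.2],
    [0, 0, 0, 0, 1.7],
    [0, 0, 0, 0, 1],
    [0, 0, 0, 0, 0.6],
    [0, 0, 0, 0, 0.6],
    [0, 0, 0, 0, 0.6],
  ],
  force=115,
)

```text
time_s: 28.7
ee_pos: [0.4305, 0.2669, 0.007]
ee_rot: [0.983, 0.183, 0.0, -0.0]
wrist_force: [-1.8, 0.3, 9.7]
gripper_width: 0.138
finger_force: 112.5
```

Request:
send_rows(
  deltas=[
    [0, 0, -0.3, 0, 0.6],
    [0, 0, -1, 0, 0.6],
    [0, 0, -1.5, 0, 0.6],
    [0, 0, -1.5, 0, 0.6],
    [0, 0, -1.5, 0, 0.6],
    [0, 0, -1.5, 0, 0.6],
    [0, 0, -1, 0, 0.6],
    [0, 0, 0, 0, 0.6],
  ],
)

```text
time_s: 29.7
ee_pos: [0.4307, 0.2669, 0.0901]
ee_rot: [0.983, 0.183, 0.001, -0.0]
wrist_force: [-0.0, -0.2, -1.8]
gripper_width: 0.138
finger_force: 112.6
```

Run:
```python
from h import *
np.set_printoptions(precision=4,suppress=True)
s=r.snapshot("scene");t=r.snapshot("top");o=r.observe();print(o["ee_pos"],o["wrist_force"],o["wrist_torque"],o["gripper_width"],o["finger_force"])
for n in("loupe_grip","lens","loupe"):
    a=r.place_of("scene",n);b=r.place_of("top",n);print(n,[(np.round(q["pixel"]),round(q["conf"],2)) for q in a[:2]+b[:2]])
    if a and b: print(tri(ray(s,a[0]["pixel"]),ray(t,b[0]["pixel"])))
b=s["color"][100:220,240:400,::-1];cv2.imwrite("pics/p2.png",cv2.resize(b,(800,600),interpolation=3))
```

```text
[0.4301 0.2666 0.0891] [ 0.0613  0.0572 -1.763 ] [-0.0381  0.0084  0.063 ] 0.13737520071290296 112.6268720626831
loupe_grip [(array([296., 148.]), 0.78)]
lens [(array([324., 161.]), 0.8), (array([138., 245.]), 0.18), (array([174., 198.]), 0.77), (array([173., 197.]), 0.61)]
(array([0.5094, 0.2996, 0.0911]), [0.005064213053684465, 0.00506421305368463])
loupe [(array([322., 162.]), 0.68), (array([239., 218.]), 0.33), (array([172., 199.]), 0.68), (array([267., 192.]), 0.41)]
(array([0.5034, 0.3047, 0.0835]), [0.00047554922108793835, 0.00047554922108795493])
```

View pics/p2.png

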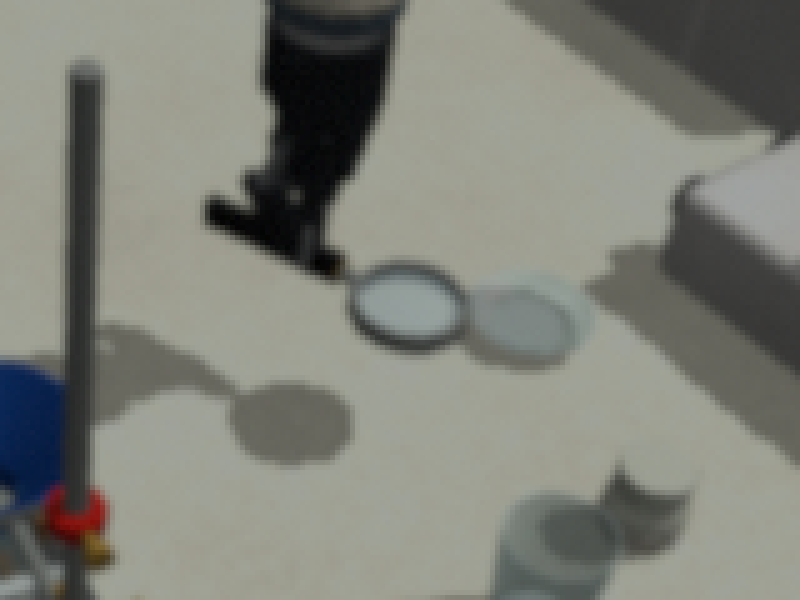

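The loupe hangs level in the grip: the lens is at crop (408,305) and clear of the dish. I'm carrying it above the funnel.

Request:
send_rows(
  deltas=[
    [0, 0, -1.5, 0, 0.6],
    [0, 0.5, -3, 0, 0.6],
    [-0.5, 1.5, -3.2, 0, 0.6],
    [-1, 3, -2.6, 0, 0.6],
    [-1.3, 3.8, -1.6, 0, 0.6],
    [-1.4, 4, -0.7, 0, 0.6],
    [-1.4, 4, 0, 0, 0.6],
    [-1.4, 4, 0, 0, 0.6],
  ],
)

```text
time_s: 31.1
ee_pos: [0.4398, 0.0461, 0.2165]
ee_rot: [0.983, 0.183, 0.001, 0.0]
wrist_force: [0.3, -0.4, -1.1]
gripper_width: 0.136
finger_force: 112.6
```

Request:
send_rows(
  deltas=[
    [-1.3, 3.6, 0, 0, 0.6],
    [-1, 2.6, 0, 0, 0.6],
    [-0.6, 1.5, 0, 0, 0.6],
    [-0.4, 0.7, 0, 0, 0.6],
    [0, 0, 0, 0, 0.6],
    [0, 0, 0, 0, 0.6],
    [0, 0, 0, 0, 0.6],
    [0, 0, 0, 0, 0.6],
  ],
)

```text
time_s: 32.1
ee_pos: [0.4392, -0.0425, 0.2153]
ee_rot: [0.983, 0.183, -0.0, -0.0]
wrist_force: [-0.3, -0.2, -0.5]
gripper_width: 0.136
finger_force: 112.7
```

Run:
```python
from h import *
np.set_printoptions(precision=4,suppress=True)
s=r.snapshot("scene");t=r.snapshot("top");o=r.observe();print(o["ee_pos"],R.from_quat(o["ee_rot"]).as_matrix()[:,0],o["finger_force"],o["time_s"])
for n in("loupe_grip","lens","focus_mark"):
    a=r.place_of("scene",n);b=r.place_of("top",n);print(n,[(np.round(q["pixel"],1),round(q["conf"],2)) for q in a[:2]+b[:2]])
    if a and b: print(tri(ray(s,a[0]["pixel"]),ray(t,b[0]["pixel"])))
th=np.linspace(0,6.28,60)
for c,S in(("scene",s),("top",t)):
    I=S["color"].astype(int);m=(I[...,0]>1.8*np.maximum(I[...,1],I[...,2]))&(I[...,0]>50)
    u=proj(S,[.642,-.03,.215]);yy,xx=np.indices(m.shape);m&=(abs(xx-u[0])<12)&(abs(yy-u[1])<12)
    p=np.argwhere(m);print(c,"mask rows",p[:,0].min(),p[:,0].max()+1,"cols",p[:,1].min(),p[:,1].max()+1,len(p),p.mean(0)[::-1])
    for z in(.205,.21,.215,.22):
        q=np.array([proj(S,[.642+.015*np.cos(a),-.031+.015*np.sin(a),z+d]) for a in th for d in(-.006,.006)])+.5
        print(z,"rows",q[:,1].min(),q[:,1].max(),"cols",q[:,0].min(),q[:,0].max())
A=cv2.resize(s["color"][130:250,190:310],(400,400),interpolation=3);B=cv2.resize(t["color"][130:250,220:340],(400,400),interpolation=3)
cv2.imwrite("pics/f1.png",np.hstack([A,B])[...,::-1])
```

```text
[ 0.4391 -0.0426  0.2153] [ 0.933   0.3599 -0.    ] 112.69973874092102 32.2
loupe_grip [(array([208.1, 147.7]), 0.77)]
lens [(array([237.4, 166.2]), 0.87), (array([270.7, 192.8]), 0.71)]
(array([ 0.5165, -0.0111,  0.2219]), [0.00603516459387979, 0.006035164593879717])
focus_mark [(array([256. , 201.3]), 0.43), (array([123.1, 329.9]), 0.29), (array([339.6, 184.1]), 0.44), (array([275.1, 150.1]), 0.43)]
(array([ 0.6015, -0.1277,  0.2662]), [0.10827712033169687, 0.10827712033169698])
scene mask rows 198 209 cols 249 261 87 [254.2874 203.3103]
0.205 rows 200.41936579100894 213.64425046600113 cols 248.13694384704624 261.1630913804508
0.21 rows 198.9858783065406 212.25026282822785 cols 248.13743433514148 261.2229382879435
0.215 rows 197.53942438679508 210.84348126182755 cols 248.13792926809245 261.2833330563894
0.22 rows 196.07982730303263 209.42372882202878 cols 248.13842870659383 261.34433641038066
top mask rows 145 154 cols 271 281 49 [275.4694 149.6327]
0.205 rows 145.89362693185703 156.30028185425834 cols 270.53820629121435 280.56628881696
0.21 rows 145.64203478935644 156.08818690363415 cols 270.56315355199564 280.6280472115509
0.215 rows 145.38860145309278 155.87455116016918 cols 270.58828190934787 280.69025792698534
0.22 rows 145.1333066375897 155.65935777270343 cols 270.6135933423725 280.7529259507503
```

View pics/f1.png

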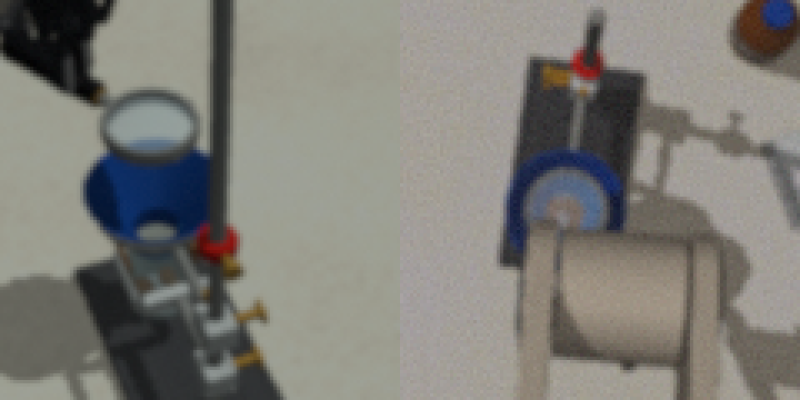

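The scene half shows the lens level over the funnel mouth (148,125), with the collar at (217,242). The top half shows the lens centred on the funnel within a few mm. One last numeric check follows of the height and centring in the pictures.

Run:
```python
from h import *
np.set_printoptions(precision=2,suppress=True)
s=r.snapshot("scene");t=r.snapshot("top");o=r.observe();e=np.array(o["ee_pos"]);x=R.from_quat(o["ee_rot"]).as_matrix()[:,0]
th=np.linspace(0,6.28,80)
def bb(S,c,rad,hh):
    q=np.array([proj(S,[c[0]+rad*np.cos(a),c[1]+rad*np.sin(a),c[2]+d]) for a in th for d in(-hh,hh)])+.5
    return np.r_[q.min(0),q.max(0)]
L=e+.082*x; print("L",L)
print("pred lens scene",bb(s,L,.038,.007),"top",bb(t,L,.038,.007))
print("pred funnel top",bb(t,[.517,-.012,.15],.058,0),"scene",bb(s,[.517,-.012,.15],.058,0))
for x in(.642,.645,.647): print("collar",x,bb(s,[x,-.031,.2165],.015,.006),bb(t,[x,-.031,.2165],.015,.006))
A=cv2.resize(s["color"][150:215,215:270],(550,650)[:2],interpolation=cv2.INTER_CUBIC)
A=cv2.resize(s["color"][150:215,210:270],(360,390),interpolation=3);B=cv2.resize(t["color"][142:214,250:310],(360,432),interpolation=3)
W=np.zeros((432,720,3),np.uint8);W[:390,:360]=A;W[:,360:]=B
cv2.imwrite("pics/f2.png",W[...,::-1])
```

```text
L [ 0.52 -0.01  0.22]
pred lens scene [219.26 156.73 249.66 181.49] top [257.39 179.89 283.01 205.57]
pred funnel top [250.86 174.86 287.97 211.93] scene [214.03 171.81 257.82 203.37]
collar 0.642 [248.14 197.1  261.31 210.42] [270.59 145.31 280.71 155.81]
collar 0.645 [248.8  197.93 262.01 211.29] [270.59 144.32 280.7  154.82]
collar 0.647 [249.25 198.48 262.48 211.87] [270.58 143.65 280.69 154.16]
```

View pics/f2.png

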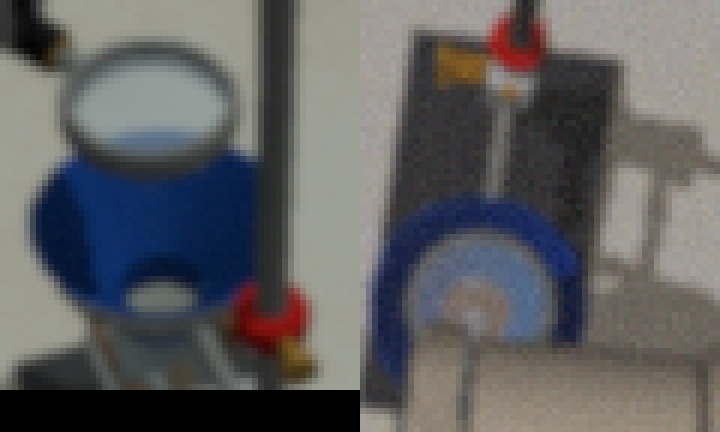

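Request:
send_rows(
  deltas=[
    [0.1, 0, -0.15, 0, 0.6],
    [0, 0, -0.15, 0, 0.6],
    [0, 0, 0, 0, 0.6],
    [0, 0, 0, 0, 0.6],
    [0, 0, 0, 0, 0.6],
    [0, 0, 0, 0, 0.6],
    [0, 0, 0, 0, 0.6],
    [0, 0, 0, 0, 0.6],
  ],
)

```text
time_s: 33.6
ee_pos: [0.4401, -0.0425, 0.2183]
ee_rot: [0.983, 0.183, 0.0, 0.0]
wrist_force: [0.7, -0.2, -1.7]
gripper_width: 0.136
finger_force: 112.7
```

```bash
python3 -c "
from plant import r
o=r.observe();print(o['ee_pos'],o['finger_force'],o['time_s'],max(map(abs,o['joint_velocities'])))
print(r.finish_job())"
```

```text
[ 0.44006854 -0.04251491  0.21827449] 112.69966721534729 33.6 0.001466663387632139
the job is handed in; nothing more can be done
None
```

I handed the job in at 33.6 s. The scoop is empty and upright on the bench, with balls visible down the stem and none seen elsewhere, though I never counted all five in the tube. The loupe is held level and still over the funnel at about 218 mm, within about 3 mm of my estimate of the red collar's height. No verdict came back.

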